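Stack the studio tins in the corner stop

TASK

Push the flat cardboard carton along the bench, without lifting it, until it sits fully home in the inside corner of the wooden L-shaped stop, flush against both battens. Then build the column: set the larger metal tin centred on the carton and the smaller tin centred on the larger one, upright and square, with the long sides of all three parallel; set them down, do not drop them. Leave the other things on the bench where they are.

Things in the scene. Friction and masses are not known exactly. Their poses are not given: they have to be found in the camera images.
- stop: L of two wooden battens, 22 mm wide, 25 mm high, fixed. Origin: inside corner, bench height. Long batten (320 mm) runs from it along -y, inner face at x = 0, far from the robot; short one (130 mm) along -x, inner face at y = 0, on the left. The carton goes inside (x < 0, y < 0), long side along the long batten: home puts its origin at (-55, -75) mm in this frame. Yaw -0.08 to 0.22 rad
- carton: closed cardboard carton with a lid band, loose, 110 mm (its x) by 150 mm (its y) by 60 mm high, too wide to grasp, about 0.6 kg; origin at the centre of its underside; its flat top is 60 mm above
- tin_large: larger plain closed metal tin with flat lid, 64 mm (its x) by 92 mm (its y) by 45 mm high, about 0.25 kg; origin at the centre of its underside
- tin_small: smaller plain closed metal tin with flat lid, 46 mm (its x) by 70 mm (its y) by 38 mm high, about 0.14 kg; origin at the centre of its underside
- glaze_jar: round glass jar with white lid, 60 mm diameter, 75 mm high; bystander; origin under its centre
- squeeze_bottle: white plastic bottle, 56 mm diameter, 160 mm high; bystander; origin under its centre
- stamp: 30 mm wooden stamp block; bystander; origin under its centre
- cutter: round steel cutter ring, 76 mm diameter, 25 mm high; bystander; origin under its centre
- brush: paint brush lying flat, 200 mm long along its x; bystander
Things that resemble listed ones, but are neither listed nor needed, are in the scene too. Several things have the shape of the carton; the one meant has the colours described above. Leave any yellow look-alike of the tin_large alone.

How it is judged:
By the outcome, as a careful person would: the job done as asked, in the order asked, and still so for the second after the job is handed in, with the robot touching nothing.
It also fails if it takes over 72 s, if anything falls off the work surface, if the arm or the gripper's body presses on something with over 40 N, if the wrist force passes 120 N, or if a joint passes its speed limit or range.

ROBOT

A 7-joint arm with a two-finger parallel gripper is mounted at the origin on the work surface. World frame = base frame: x ahead of the robot, y to its left, z up, the work surface at z = 0. Lengths are in m, angles in rad, forces in N, time in s.
With the tool pointing down it reaches from about 0.425 to 0.925 m from the base axis. Payload 6.8 kg.
Tool frame: the origin (TCP) lies at the very end of the fingers, on their centre line; the grasp point (between the pads) lies bot.grip_depth behind it (bot.grip_depth is the distance from the TCP to the grasp point, in m); z points along the fingers, y is the line along which they close (so a half turn about z gives the same grasp; the last joint's range is limited). The gripper opens to 85 mm and grips with 20 to 120 N. Pads are 22 mm wide; open, the fingers measure 114 mm over their backs; the gripper's body (76 mm by 85 mm) begins 54 mm behind the grasp point. The pads swing forward as they close: fully open they stand 13 mm farther back than shut.
Start: joints at [-1.417, 0.477, 0.022, 1.555, -0.011, 1.109, -0.083], TCP at [0.175, 0.652, 0.231] pointing down, gripper open.
Joint ranges: [-2.96, 2.96], [-0.34, 2.1], [-1.41, 1.46], [0.24, 2.44], [-1.37, 4.51], [0.17, 1.92], [-2.96, 2.96]. Speed limits (rad/s): [2.39, 2.39, 3.14, 3.14, 3.14, 3.14, 3.14].

INTERFACE

Orientations are given as a unit quaternion [w, x, y, z].
In Python, from station import bot gives the robot as it stands.
- The arm moves only by the tool send_rows, never from a script. Its arguments are lists of equal length, an entry for each row: "slide": the shift along the tool's x, y, z in mm, a list of three; "roll": the turn about the tool's z in degrees; "claw": the opening, from 0 (shut) to 1 (fully open). A call has exactly 8 rows; each row is the pose to reach, as a shift and turn from the pose commanded when the call began, along the tool's axes at that moment; what a row does not reach only later rows make up. A row lasts 1/12 s, in which the tool goes at most 41.7 mm and 7.16 degrees, less where a joint would pass 70% of its speed; a pose out of reach is approached as far as the arm can. A call with a gripper value outside its range is refused whole. The fingers move at their own pace and stop on an object; "force" is the grip in N (left out, the last holds). Time passes only in rows, so rows that repeat a pose let the fingers close, or fill a call up. It gives the time, the measured TCP pose, the force, the opening and the grip force at its end, in the units of the state.
- bot.get_obs(): the state, without advancing time (a new reading comes with each control period).
- bot.read_camera(name): name is "scene" or "side" or "wrist"; returns the picture (384x512x3 uint8, red, green, blue); there is no depth.
- bot.camera_model(name): a dict with "camera_matrix" (3x3 intrinsics, pixels), "camera_from_world" (4x4, takes a point from world to camera coordinates). Camera axes: x right, y down, z forward; pixel columns grow to the right and rows downward; lengths in m; the calibration is good to about 2 mm. A picture is of the moment at which its call begins: read the wrist's pose just before it. camera_model takes no time and is no camera call; for the wrist camera it gives the pose at the moment of the call.
- bot.hand_in(): hands the job in; it is judged then, once.
The state is a dict: "t": time; "q": joint angles; "joint_vel": joint speeds; "joint_torque": joint torques, N m; "eef_pos": TCP position; "tool_rot": TCP orientation; "contact_force": force on the tool from outside, world axes, zero at the start; "torque": the same for the moment, N m; "gripper_width": opening from 0.0 (shut) to 1.0 (fully open); "grasp_force": force on a finger pad.
Only numpy, scipy, OpenCV 4.12 (cv2) and the standard library are available. Lean on these libraries where they do the work, as an engineer would, in place of code of your own. Each camera call takes 0.05 s, during which the arm holds its last target. There are 200 camera calls.

## Working session

There is one attempt and no reset: what is moved stays moved. The work goes in short steps, Python scripts to look and compute and a tool call to move; the robot and the scene stay as the last step left them, time stands still between calls to the robot, and variables do not carry over. Pictures are saved under pics/ and viewed, at most 10 in all, crops included, and the job is handed in when it is done.

Besides the shell and the picture viewer there is one more tool, called after "Emit:" by a JSON object that holds its "name" and its "arguments". send_rows: Moves the arm, as the interface text tells. Its arguments: {"type":"object","properties":{"slide":{"type":"array","items":{"type":"array","items":{"type":"number"}}},"roll":{"type":"array","items":{"type":"number"}},"claw":{"type":"array","items":{"type":"number"}},"force":{"type":"number"}},"required":["slide","roll","claw"]}

```bash
ls; mkdir -p pics; python3 - <<'E'
from station import bot
import cv2,numpy as np
o=bot.get_obs();print(o['t'],o['eef_pos'],o['tool_rot'],bot.grip_depth)
for n in('scene','side'):
    im=bot.read_camera(n);cv2.imwrite(f'pics/{n}0.png',im[...,::-1])
    m=bot.camera_model(n);print(n,np.round(m['camera_matrix'],1).tolist(),np.round(m['camera_from_world'],3).tolist())
E
```

```text
pics
0.0 [0.17458304 0.65141138 0.23031182] [-4.12910088e-05  1.30524095e-01  9.91444705e-01 -9.25212144e-04] 0.0187
scene [[498.9, 0.0, 257.4], [0.0, 498.9, 187.0], [0.0, 0.0, 1.0]] [[0.138, 0.99, 0.014, -0.064], [0.743, -0.094, -0.663, -0.376], [-0.655, 0.102, -0.749, 2.033], [0.0, 0.0, 0.0, 1.0]]
side [[352.6, 0.0, 252.5], [0.0, 352.6, 190.2], [0.0, 0.0, 1.0]] [[0.882, -0.47, -0.01, -0.492], [-0.315, -0.576, -0.754, 0.193], [0.349, 0.668, -0.657, 0.826], [0.0, 0.0, 0.0, 1.0]]
```

View pics/scene0.png

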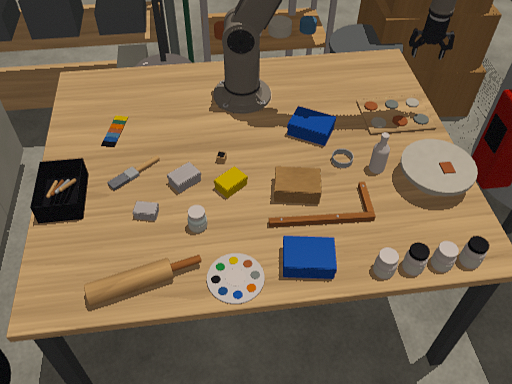

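View pics/side0.png

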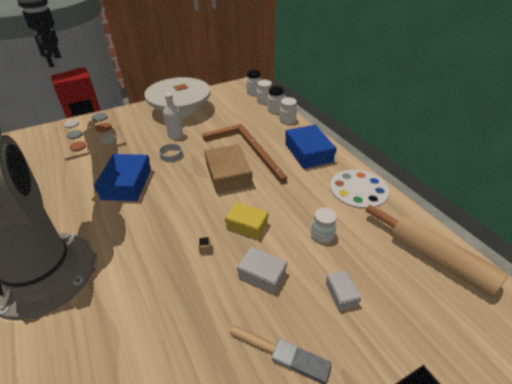

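The scene view shows the carton at (298,184), the L stop with its corner near (370,216), the large tin at (184,177), the small tin at (146,211) and the yellow look-alike at (231,181). The side view shows the carton at (229,167), the large tin at (262,270) and the small tin at (343,290).

```bash
cat > h.py <<'E'
import cv2,numpy as np
from station import bot
def cast(px,m,z):
    K,T=m['camera_matrix'],m['camera_from_world']
    R,t=T[:3,:3],T[:3,3]; c=-R.T@t
    px=np.asarray(px,float).reshape(-1,2)
    d=(R.T@np.linalg.inv(K)@np.c_[px,np.ones(len(px))].T).T
    return (c+d*((z-c[2])/d[:,2])[:,None])[:,:2]
def rect(pts):
    (c,s,a)=cv2.minAreaRect((np.asarray(pts)*1000).astype(np.float32))
    # long-side direction angle, degrees in (-90,90]
    if s[0]<s[1]: a+=90; s=s[::-1]
    return np.round(c,1),np.round(s,1),round((a+90)%180-90,1)
E
python3 - <<'E'
import cv2,numpy as np
ims={n:cv2.imread(f'pics/{n}0.png') for n in('scene','side')}
P={'scene':dict(ctop=(298,178),cfront=(298,196),batten=(320,219),wood=(330,240),wood2=(250,200),Ltop=(183,174),Lfr=(186,188),Stop=(146,208),Sfr=(146,217),short=(365,198)),
'side':dict(ctop=(226,160),cfr=(232,182),bat=(265,155),wood=(200,220),Ltop=(263,264),Lfr=(258,282),Stop=(342,286),Sfr=(346,302))}
for n in P:
    h=cv2.cvtColor(ims[n],cv2.COLOR_BGR2HSV)
    for k,(x,y) in P[n].items(): print(n,k,h[y-1:y+2,x-1:x+2].reshape(-1,3).mean(0).round())
a=cv2.resize(ims['scene'][150:235,110:390],None,fx=2.85,fy=2.85,interpolation=cv2.INTER_CUBIC)
b=cv2.resize(ims['side'][110:315,190:370],None,fx=1.6,fy=1.6,interpolation=cv2.INTER_CUBIC)
c=np.zeros((a.shape[0]+b.shape[0],a.shape[1],3),np.uint8);c[:a.shape[0]]=a;c[a.shape[0]:,:b.shape[1]]=b
cv2.imwrite('pics/crop.png',c);print(c.shape)
E
```

```text
scene ctop [ 16. 145. 151.]
scene cfront [ 15. 150.  80.]
scene batten [ 13. 183. 123.]
scene wood [108. 213. 150.]
scene wood2 [ 17. 113. 184.]
scene Ltop [ 12.  27. 163.]
scene Lfr [  7.  51. 102.]
scene Stop [ 10.  26. 165.]
scene Sfr [10. 28. 86.]
scene short [ 14. 180. 161.]
side ctop [ 16. 114. 148.]
side cfr [ 15. 121.  82.]
side bat [ 12. 142. 138.]
side wood [ 16.  88. 180.]
side Ltop [ 14.  20. 166.]
side Lfr [14. 20. 90.]
side Stop [ 13.  19. 168.]
side Sfr [ 12.  20. 109.]
(570, 798, 3)
```

View pics/crop.png

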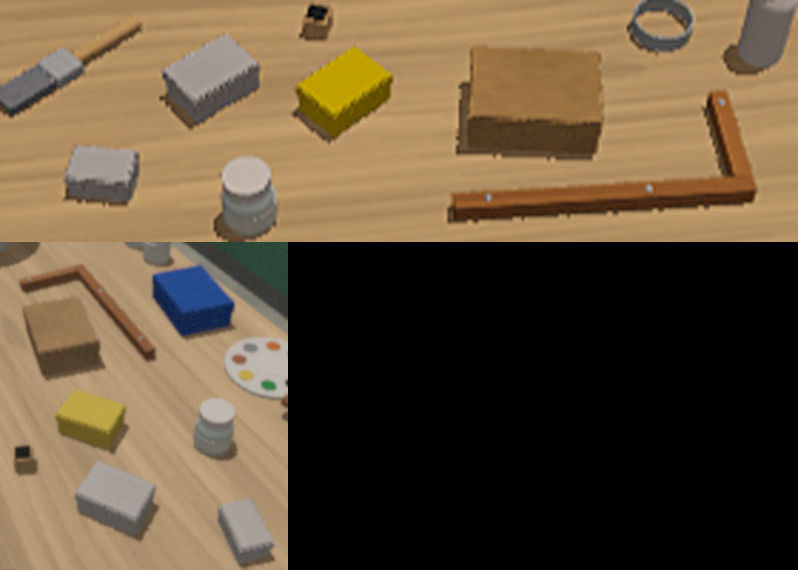

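```bash
cat > m0.py <<'E'
from h import *
G={'scene':(0,0,0),'side':(0,0,0)}
def comp(mask,seed):
    n,l=cv2.connectedComponents(mask.astype(np.uint8),connectivity=4)
    w=l[seed[1]-3:seed[1]+4,seed[0]-3:seed[0]+4]; w=w[w>0]
    if not len(w): return np.zeros(mask.shape,np.uint8)
    return (l==np.bincount(w).argmax()).astype(np.uint8)
def pts(c):
    # outer pixel-edge corners of mask
    c4=cv2.resize(c,None,fx=4,fy=4,interpolation=cv2.INTER_NEAREST)
    k=max(cv2.findContours(c4,cv2.RETR_EXTERNAL,cv2.CHAIN_APPROX_NONE)[0],key=len)[:,0]
    return (k+.5)/4-.5
def main():
    S={'scene':dict(carton=(298,178,.06),large=(183,174,.045),small=(146,208,.038),yellow=(231,176,.045)),
       'side':dict(carton=(226,160,.06),large=(263,264,.045),small=(342,286,.038))}
    for n in S:
        im=cv2.imread(f'pics/{n}0.png');h=cv2.cvtColor(im,cv2.COLOR_BGR2HSV).astype(int);m=bot.camera_model(n)
        H,Sa,V=h[...,0],h[...,1],h[...,2]
        wood=np.median(Sa[200:220,200:220])
        for k,(x,y,z) in S[n].items():
            if k=='carton':
                mask=(Sa>(128 if n=='scene' else 102))&(V>115)&(V<172)
            elif k=='yellow': mask=(Sa>200)&(V>150)
            else: mask=(Sa<60)&(V>135)
            c=comp(mask,(x,y))
            c=cv2.morphologyEx(c,cv2.MORPH_OPEN,np.ones((3,3),np.uint8))
            print(n,k,c.sum(),*rect(cast(pts(c),m,z)))
        mask=(Sa>(160 if n=='scene' else 128))&(H<16)&(V>115)
        c=comp(mask,(320,216) if n=='scene' else (265,155))
        p=cast(pts(c),m,.025)*1000
        print('stop',c.sum(),p.min(0),p.max(0))
        # hull corners
        hull=cv2.approxPolyDP(p.astype(np.float32)[:,None],6,True)[:,0];print(hull.round(1).tolist())
main()
E
python3 m0.py
```

```text
scene carton 1131 [538.3 122.3] [154.1 115.1] 78.8
scene large 382 [ 449.6 -250. ] [95.5 69.7] -56.6
scene small 244 [ 577.6 -377.6] [72.1 49.7] 75.5
scene yellow 385 [491.9 -95.4] [95.  68.3] -53.9
stop 691 [545.89252902   6.07163549] [698.43253486 354.84170061]
[[548.2999877929688, 354.0], [549.2000122070312, 333.70001220703125], [676.0999755859375, 327.29998779296875], [671.9000244140625, 230.10000610351562], [688.0999755859375, 228.5], [681.9000244140625, 220.1999969482422], [671.4000244140625, 226.10000610351562], [661.0999755859375, 50.0], [677.2000122070312, 49.599998474121094], [675.0999755859375, 40.400001525878906], [659.9000244140625, 40.5], [659.9000244140625, 8.399999618530273], [674.7000122070312, 6.099999904632568], [684.5, 51.599998474121094], [697.7999877929688, 344.0]]
side carton 1104 [533.3 120.7] [155.6 116.8] 79.3
side large 985 [ 447.2 -251.6] [95.6 68. ] -56.0
side small 627 [ 574.8 -378.6] [72.7 49.5] 75.2
stop 174 [657.80200631  44.71087322] [685.50486085 220.46297856]
[[683.0, 219.3000030517578], [668.2999877929688, 220.5], [660.5, 44.70000076293945], [678.0999755859375, 62.20000076293945]]
```

```bash
cat >> h.py <<'E'
def go(x,y,z,ang,dz=None):
    """print slide mm / roll deg from measured pose to TCP (mm) with tool y at ang deg (mod 180)"""
    from scipy.spatial.transform import Rotation as Ro
    o=bot.get_obs();w,a,b,c=o['tool_rot'];R=Ro.from_quat([a,b,c,w]).as_matrix()
    s=R.T@(np.array([x,y,z])-o['eef_pos']*1000)
    cur=np.degrees(np.arctan2(R[1,1],R[0,1]));d=-(ang-cur);d=(d+90)%180-90
    print('slide',s.round(1),'roll',round(d,1),'| cur',(o['eef_pos']*1000).round(1),'ang',round(cur,1),'tilt',R[:2,2].round(4),'q7',round(o['q'][6],2),'F',o['contact_force'].round(1),'t',round(o['t'],2),'w',round(o['gripper_width'],3),'g',round(o['grasp_force'],1))
E
python3 - <<'E'
from h import *
m=bot.camera_model('scene')
for n,p,z in [('cutterL',(331,159),.025),('cutterR',(353,159),.025),('cutTop',(342,150),.025),('cutbot',(342,167),.0),('bottleL',(371,160),.06),('bottleR',(388,160),.06),('botbase',(378,174),0),('stamp',(221,155),.03),('jar',(196,211),.075),('opencarton',(300,140),.05)]:
    print(n,(cast(p,m,z)*1000).round())
go(450,118,150,87.1)
go(450,118,22,87.1)
E
```

```text
cutterL [[429. 267.]]
cutterR [[439. 344.]]
cutTop [[389. 317.]]
cutbot [[449. 305.]]
bottleL [[484. 390.]]
bottleR [[491. 448.]]
botbase [[498. 422.]]
stamp [[ 366. -116.]]
jar [[ 644. -217.]]
opencarton [[345. 170.]]
slide [-404.1 -443.9   81.2] roll -12.1 | cur [174.6 651.5 230.4] ang 75.0 tilt [-0.0003 -0.0017] q7 -0.08 F [-1.   0.4 -0.6] t 0.1 w 1.004 g 0.0
slide [-404.1 -443.7  209.2] roll -12.1 | cur [174.6 651.5 230.4] ang 75.0 tilt [-0.0003 -0.0017] q7 -0.08 F [-1.   0.4 -0.6] t 0.1 w 1.004 g 0.0
```

Emit:
{"name": "send_rows", "arguments": {"slide": [[-25,-27,6],[-50,-55,10],[-75,-83,15],[-100,-111,20],[-125,-139,25],[-152,-167,30],[-177,-195,35],[-202,-222,40]], "roll": [-1.5,-3,-4.5,-6,-7.5,-9,-10.5,-12], "claw": [1,1,1,1,1,1,1,1]}}

```text
t: 0.77
eef_pos: [0.3128, 0.3831, 0.1909]
tool_rot: [-0.0, 0.026, 1.0, -0.0]
contact_force: [0.4, -0.1, -0.0]
gripper_width: 0.999
grasp_force: 0.0
```

```bash
python3 -c "
from h import *
go(450,118,130,87.1)"
```

```text
slide [-150.6 -257.7   61. ] roll -0.0 | cur [312.8 383.1 190.9] ang 87.1 tilt [-0.0002 -0.0005] q7 0.52 F [ 0.4 -0.1 -0. ] t 0.77 w 0.999 g 0.0
```

Emit:
{"name": "send_rows", "arguments": {"slide": [[-19,-32,8],[-38,-65,15],[-57,-97,23],[-75,-129,30],[-94,-161,38],[-113,-193,46],[-132,-226,54],[-151,-258,61]], "roll": [0,0,0,0,0,0,0,0], "claw": [1,1,1,1,1,1,1,1]}}

```text
t: 1.43
eef_pos: [0.4498, 0.1178, 0.1298]
tool_rot: [-0.0, 0.026, 1.0, -0.0]
contact_force: [0.5, 1.2, 0.5]
gripper_width: 1.003
grasp_force: 0.0
```

Emit:
{"name": "send_rows", "arguments": {"slide": [[0,0,35],[0,0,70],[0,0,95],[0,0,107],[0,0,107],[-4,0,107],[-7,0,107],[-10,0,107]], "roll": [0,0,0,0,0,0,0,0], "claw": [1,1,1,1,1,1,1,1]}}

```text
t: 2.1
eef_pos: [0.4611, 0.1196, 0.0245]
tool_rot: [0.001, 0.026, 1.0, 0.001]
contact_force: [-0.1, -0.0, -0.1]
gripper_width: 1.0
grasp_force: 0.0
```

```bash
python3 -c "
from h import *
go(551,118,22,87.1)"
```

```text
slide [-89.8   3.1   2.7] roll -0.1 | cur [461.1 119.6  24.5] ang 87.0 tilt [0.0024 0.001 ] q7 1.29 F [-0.1 -0.  -0.1] t 2.1 w 1.0 g 0.0
```

Emit:
{"name": "send_rows", "arguments": {"slide": [[-6,0,0],[-13,0,0],[-21,0,0],[-30,0,0],[-40,0,0],[-50,0,0],[-60,0,0],[-68,0,0]], "roll": [0,0,0,0,0,0,0,0], "claw": [1,1,1,1,1,1,1,1]}}

```text
t: 2.77
eef_pos: [0.5279, 0.1156, 0.0235]
tool_rot: [-0.0, 0.026, 1.0, 0.0]
contact_force: [-3.8, 0.4, -0.2]
gripper_width: 1.005
grasp_force: 1.8
```

Emit:
{"name": "send_rows", "arguments": {"slide": [[-4,0,0],[-7,0,0],[-9,0,0],[-11,0,0],[-13,0,0],[-14,0,0],[-15,0,0],[-16,0,0]], "roll": [0,0,0,0,0,0,0,0], "claw": [1,1,1,1,1,1,1,1]}}

```text
t: 3.43
eef_pos: [0.5419, 0.115, 0.0234]
tool_rot: [-0.002, 0.026, 1.0, -0.0]
contact_force: [-8.5, 0.5, 6.0]
gripper_width: 1.001
grasp_force: 4.1
```

```bash
python3 - <<'E'
from h import *
from m0 import comp,pts
go(551,118,22,87.1)
E
sed -i 's/^main()/if __name__=="__main__": main()/' m0.py
python3 - <<'E'
from h import *
im=bot.read_camera('scene')[...,::-1];cv2.imwrite('pics/s1.png',im)
a=cv2.resize(im[130:240,240:400],None,fx=4.5,fy=4.5,interpolation=cv2.INTER_CUBIC);cv2.imwrite('pics/s1c.png',a)
E
```

```text
scene carton 1131 [538.3 122.3] [154.1 115.1] 78.8
scene large 382 [ 449.6 -250. ] [95.5 69.7] -56.6
scene small 244 [ 577.6 -377.6] [72.1 49.7] 75.5
scene yellow 385 [491.9 -95.4] [95.  68.3] -53.9
stop 691 [545.89252902   6.07163549] [698.43253486 354.84170061]
[[548.2999877929688, 354.0], [549.2000122070312, 333.70001220703125], [676.0999755859375, 327.29998779296875], [671.9000244140625, 230.10000610351562], [688.0999755859375, 228.5], [681.9000244140625, 220.1999969482422], [671.4000244140625, 226.10000610351562], [661.0999755859375, 50.0], [677.2000122070312, 49.599998474121094], [675.0999755859375, 40.400001525878906], [659.9000244140625, 40.5], [659.9000244140625, 8.399999618530273], [674.7000122070312, 6.099999904632568], [684.5, 51.599998474121094], [697.7999877929688, 344.0]]
side carton 1104 [533.3 120.7] [155.6 116.8] 79.3
side large 985 [ 447.2 -251.6] [95.6 68. ] -56.0
side small 627 [ 574.8 -378.6] [72.7 49.5] 75.2
stop 174 [657.80200631  44.71087322] [685.50486085 220.46297856]
[[683.0, 219.3000030517578], [668.2999877929688, 220.5], [660.5, 44.70000076293945], [678.0999755859375, 62.20000076293945]]
slide [-9.   3.4  1.4] roll -0.1 | cur [541.9 115.   23.4] ang 87.0 tilt [-0.0033 -0.    ] q7 1.35 F [-8.5  0.5  6. ] t 3.43 w 1.001 g 4.1
```

View pics/s1c.png

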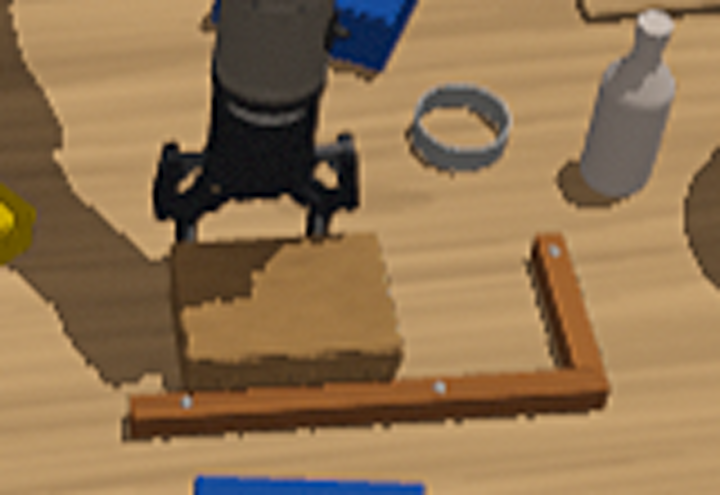

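The view shows the carton square at (290,300 in the crop), close to the long batten. The cutter and bottle are untouched.

Emit:
{"name": "send_rows", "arguments": {"slide": [[-1,0,0],[-1,0,0],[-2,0,0],[-2,0,0],[-3,0,0],[-3,0,0],[-3,0,0],[-3,0,0]], "roll": [0,0,0,0,0,0,0,0], "claw": [1,1,1,1,1,1,1,1]}}

```text
t: 4.15
eef_pos: [0.542, 0.115, 0.023]
tool_rot: [-0.004, 0.026, 1.0, -0.0]
contact_force: [-14.5, -0.2, 10.9]
gripper_width: 0.999
grasp_force: 7.5
```

Emit:
{"name": "send_rows", "arguments": {"slide": [[5,0,0],[15,0,0],[25,0,-20],[25,0,-60],[25,0,-95],[20,-30,-95],[10,-65,-95],[0,-95,-95]], "roll": [0,0,0,0,7,14,21,28], "claw": [1,1,1,0.7,0.7,0.7,0.7,0.7]}}

```text
t: 4.82
eef_pos: [0.5427, 0.0187, 0.1199]
tool_rot: [0.002, 0.27, 0.963, 0.001]
contact_force: [0.5, 0.8, -0.6]
gripper_width: 0.699
grasp_force: 0.0
```

```bash
python3 - <<'E'
from h import *
go(602,-8,120,177.1)
go(602,-8,120,0)
im=bot.read_camera('side')[...,::-1];cv2.imwrite('pics/sd2.png',im)
from m0 import comp,pts
h=cv2.cvtColor(im,cv2.COLOR_BGR2HSV).astype(int)
c=comp((h[...,1]>102)&(h[...,2]>115)&(h[...,2]<172),(250,152));print(c.sum(),rect(cast(pts(c),bot.camera_model('side'),.06)))
E
```

```text
slide [-64.6   8.    0.1] roll 61.6 | cur [542.7  18.7 119.9] ang 58.7 tilt [0.0043 0.0006] q7 1.07 F [ 0.5  0.8 -0.6] t 4.82 w 0.699 g 0.0
slide [-64.6   8.    0.1] roll 58.7 | cur [542.7  18.7 119.9] ang 58.7 tilt [0.0043 0.0006] q7 1.07 F [ 0.5  0.8 -0.6] t 4.82 w 0.699 g 0.0
704 (array([602.5, 131.4]), array([173.4, 122.2]), 88.7)
```

Emit:
{"name": "send_rows", "arguments": {"slide": [[-8,1,0],[-16,2,0],[-24,3,0],[-32,4,0],[-40,5,0],[-48,6,0],[-56,7,0],[-65,8,0]], "roll": [7,14,21,28,35,42,49,56], "claw": [0.7,0.7,0.7,0.7,0.7,0.7,0.7,0.7]}}

```text
t: 5.53
eef_pos: [0.6021, -0.0067, 0.1186]
tool_rot: [0.001, 0.69, 0.724, 0.001]
contact_force: [0.2, -0.8, -0.0]
gripper_width: 0.704
grasp_force: 0.0
```

```bash
python3 - <<'E'
from h import *
go(601,-8,26,177.1)
E
```

```text
slide [-1.2 -1.3 92.6] roll 5.6 | cur [602.1  -6.7 118.6] ang 2.7 tilt [ 0.0017 -0.    ] q7 0.31 F [ 0.2 -0.8 -0. ] t 5.53 w 0.704 g 0.0
```

Emit:
{"name": "send_rows", "arguments": {"slide": [[-1,-1,35],[-1,-1,70],[-1,-1,93],[-1,-1,93],[8,-1,93],[18,-1,93],[26,-1,93],[32,-1,93]], "roll": [5.6,5.6,5.6,5.6,5.6,5.6,5.6,5.6], "claw": [0.7,0.7,0.7,0.7,0.7,0.7,0.7,0.7]}}

```text
t: 6.2
eef_pos: [0.6, 0.0275, 0.027]
tool_rot: [0.0, 0.722, 0.692, 0.002]
contact_force: [-0.6, 0.3, -0.9]
gripper_width: 0.702
grasp_force: 0.0
```

Emit:
{"name": "send_rows", "arguments": {"slide": [[6,0,0],[12,0,0],[19,0,0],[27,0,0],[36,0,0],[46,0,0],[56,0,0],[66,0,0]], "roll": [0,0,0,0,0,0,0,0], "claw": [0.7,0.7,0.7,0.7,0.7,0.7,0.7,0.7]}}

```text
t: 6.87
eef_pos: [0.6023, 0.0884, 0.0261]
tool_rot: [0.002, 0.724, 0.69, -0.001]
contact_force: [-1.3, -6.8, 3.6]
gripper_width: 0.702
grasp_force: 3.3
```

```bash
python3 - <<'E'
from h import *
go(613,170,26,177.1)
E
```

```text
slide [82.1  6.7 -0.2] roll 0.1 | cur [602.3  88.4  26.1] ang -2.8 tilt [ 0.0015 -0.0031] q7 0.16 F [-1.3 -6.8  3.6] t 6.87 w 0.702 g 3.3
```

Emit:
{"name": "send_rows", "arguments": {"slide": [[9,0,0],[18,1,0],[27,1,0],[36,2,0],[45,2,0],[54,3,0],[62,3,0],[69,3,0]], "roll": [0,0,0,0,0,0,0,0], "claw": [0.7,0.7,0.7,0.7,0.7,0.7,0.7,0.7]}}

```text
t: 7.53
eef_pos: [0.6066, 0.155, 0.0255]
tool_rot: [0.001, 0.725, 0.689, -0.003]
contact_force: [-5.6, -11.1, 6.7]
gripper_width: 0.703
grasp_force: 5.6
```

Emit:
{"name": "send_rows", "arguments": {"slide": [[3,0,0],[6,0,0],[9,0,0],[11,0,0],[13,0,0],[15,0,0],[16,0,0],[17,0,0]], "roll": [0,0,0,0,0,0,0,0], "claw": [0.7,0.7,0.7,0.7,0.7,0.7,0.7,0.7]}}

```text
t: 8.2
eef_pos: [0.6073, 0.1684, 0.0255]
tool_rot: [0.002, 0.725, 0.689, -0.004]
contact_force: [-5.9, -19.1, 7.9]
gripper_width: 0.699
grasp_force: 9.7
```

```bash
python3 - <<'E'
from h import *
go(613,170,26,177.1)
im=bot.read_camera('scene')[...,::-1];cv2.imwrite('pics/s3.png',im)
a=cv2.resize(im[130:240,240:400],None,fx=4.5,fy=4.5,interpolation=cv2.INTER_CUBIC);cv2.imwrite('pics/s3c.png',a)
E
```

```text
slide [ 1.9  5.6 -0.5] roll -0.0 | cur [607.3 168.4  25.5] ang -2.9 tilt [-0.0031 -0.0088] q7 0.02 F [ -5.9 -19.1   7.9] t 8.2 w 0.699 g 9.7
```

View pics/s3c.png

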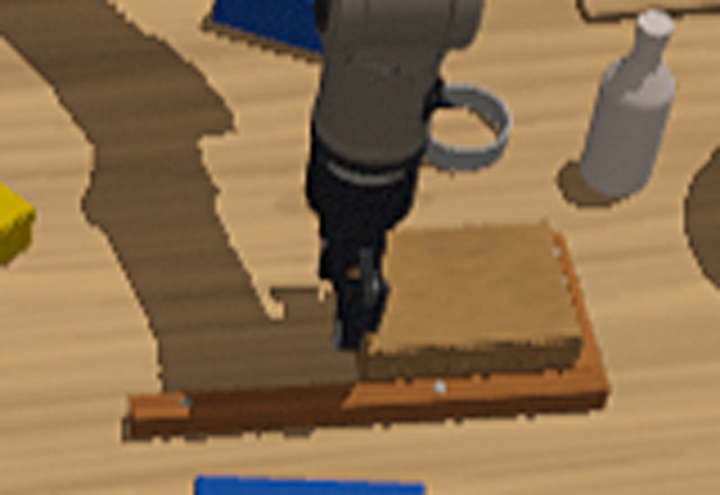

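Carton now sits at (470,300) in the crop with its right face at the short batten. One firm extra push, then retreat and measure.

Emit:
{"name": "send_rows", "arguments": {"slide": [[1,0,0],[2,0,0],[3,0,0],[3,0,0],[3,0,0],[3,0,0],[3,0,0],[3,0,0]], "roll": [0,0,0,0,0,0,0,0], "claw": [0.7,0.7,0.7,0.7,0.7,0.7,0.7,0.7]}}

```text
t: 8.92
eef_pos: [0.6072, 0.1684, 0.0255]
tool_rot: [0.003, 0.725, 0.688, -0.005]
contact_force: [-6.5, -23.2, 9.8]
gripper_width: 0.699
grasp_force: 11.5
```

Emit:
{"name": "send_rows", "arguments": {"slide": [[-8,0,0],[-20,0,0],[-20,0,-40],[-20,0,-80],[-20,0,-120],[-50,-10,-130],[-85,-20,-130],[-120,-30,-130]], "roll": [0,0,0,0,0,0,0,0], "claw": [0.7,0.7,0.7,1,1,1,1,1]}}

```text
t: 9.58
eef_pos: [0.5739, 0.0616, 0.1568]
tool_rot: [0.001, 0.722, 0.692, 0.002]
contact_force: [0.4, -1.2, 0.3]
gripper_width: 1.001
grasp_force: 0.0
```

```bash
python3 - <<'E'
from h import *
from m0 import comp,pts
go(560,240,150,87.1)
for n,s,t,bl,seed in(('scene',128,160,16,(345,195)),('side',102,128,16,(255,150))):
    im=bot.read_camera(n)[...,::-1];cv2.imwrite(f'pics/{n}4.png',im);m=bot.camera_model(n)
    T=m['camera_from_world'];u=m['camera_matrix']@(T[:3,:3]@[.617,.256,.06]+T[:3,3]);seed=tuple(np.round(u[:2]/u[2]).astype(int));print(seed)
    h=cv2.cvtColor(im,cv2.COLOR_BGR2HSV).astype(int)
    c=comp((h[...,1]>s)&(h[...,1]<t+5)&(h[...,2]>115)&(h[...,2]<172),seed);c=cv2.morphologyEx(c,cv2.MORPH_OPEN,np.ones((3,3),np.uint8))
    print(n,c.sum(),rect(cast(pts(c),m,.06)))
a=cv2.imread('pics/scene4.png')[140:235,260:390];b=cv2.imread('pics/side4.png')[100:200,180:300]
cv2.imwrite('pics/c4.png',np.hstack([cv2.resize(a,(400,300),interpolation=cv2.INTER_CUBIC),cv2.resize(b,(360,300),interpolation=cv2.INTER_CUBIC)]))
E
```

```text
slide [177.6 -21.4   7. ] roll -89.5 | cur [573.9  61.6 156.8] ang -2.4 tilt [0.0033 0.0017] q7 0.1 F [ 0.4 -1.2  0.3] t 9.58 w 1.001 g 0.0
(np.int64(343), np.int64(193))
scene 1179 (array([617.5, 256.2]), array([152.2, 115.7]), 85.1)
(np.int64(232), np.int64(132))
side 584 (array([611.5, 250.4]), array([154.3, 115.8]), 87.5)
```

View pics/c4.png

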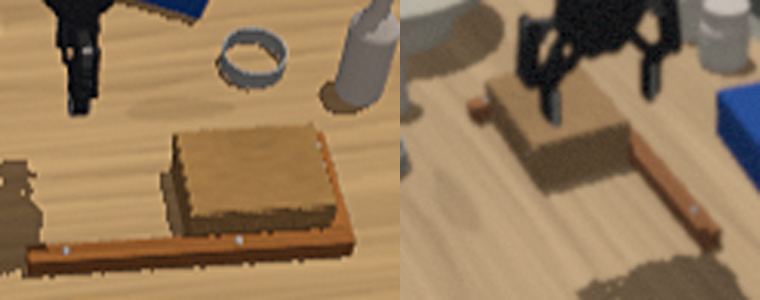

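The views show the carton in the corner, tight to the short batten (right), with the cutter and bottle undisturbed. I'll square it with one nudge towards the long batten.

Emit:
{"name": "send_rows", "arguments": {"slide": [[25,-6,0],[50,-12,0],[75,-18,0],[100,-24,0],[125,-30,0],[150,-36,0],[175,-44,0],[196,-52,0]], "roll": [-7,-14,-21,-28,-35,-42,-49,-56], "claw": [1,1,1,1,1,1,1,1]}}

```text
t: 10.35
eef_pos: [0.5297, 0.2624, 0.1554]
tool_rot: [-0.0, 0.31, 0.951, 0.001]
contact_force: [-0.3, 0.3, 0.0]
gripper_width: 1.004
grasp_force: 0.0
```

```bash
python3 - <<'E'
from h import *
go(530,256,25,87.1)
E
```

```text
slide [ -4.1  -5.1 130.4] roll -33.3 | cur [529.7 262.4 155.4] ang 53.8 tilt [0.0003 0.0014] q7 0.58 F [-0.3  0.3  0. ] t 10.35 w 1.004 g 0.0
```

Emit:
{"name": "send_rows", "arguments": {"slide": [[-1,-1,5],[-2,-2,10],[-3,-3,20],[-4,-5,35],[-4,-5,60],[-4,-5,90],[-4,-5,115],[-4,-5,129]], "roll": [-7,-14,-21,-28,-33.3,-33.3,-33.3,-33.3], "claw": [1,1,1,1,1,1,1,1]}}

```text
t: 11.02
eef_pos: [0.5289, 0.2531, 0.0236]
tool_rot: [-0.001, 0.029, 1.0, -0.0]
contact_force: [-1.1, 0.2, 0.4]
gripper_width: 0.997
grasp_force: 0.0
```

Emit:
{"name": "send_rows", "arguments": {"slide": [[-3,0,0],[-6,0,0],[-9,0,0],[-12,0,0],[-15,0,0],[-18,0,0],[-20,0,0],[-22,0,0]], "roll": [0,0,0,0,0,0,0,0], "claw": [1,1,1,1,1,1,1,1]}}

```text
t: 11.68
eef_pos: [0.5494, 0.2527, 0.0265]
tool_rot: [-0.003, 0.028, 1.0, -0.0]
contact_force: [-14.2, 0.9, 9.0]
gripper_width: 1.002
grasp_force: 6.9
```

Emit:
{"name": "send_rows", "arguments": {"slide": [[-2,0,0],[-2,0,0],[10,0,0],[20,0,-10],[20,0,-50],[20,0,-90],[20,0,-130],[20,0,-170]], "roll": [0,0,0,0,0,0,0,0], "claw": [1,1,1,1,1,1,1,1]}}

```text
t: 12.35
eef_pos: [0.5324, 0.2526, 0.1986]
tool_rot: [0.0, 0.029, 1.0, 0.0]
contact_force: [1.1, 0.7, 0.0]
gripper_width: 0.998
grasp_force: 0.0
```

```bash
python3 - <<'E'
from h import *
go(448,-251,200,33.7)
T=bot.camera_model('wrist')['camera_from_world'];print(-T[:3,:3].T@T[:3,3],T[2,:3])
E
```

```text
slide [  55.1 -507.6   -1.5] roll 53.0 | cur [532.4 252.6 198.6] ang 86.7 tilt [0.0004 0.0001] q7 1.08 F [1.1 0.7 0. ] t 12.35 w 0.998 g 0.0
[0.45417161 0.25669129 0.34201127] [ 0.30583649 -0.01749988 -0.95192321]
```

```bash
python3 - <<'E'
from h import *
im=bot.read_camera('wrist')[...,::-1];cv2.imwrite('pics/w1.png',im)
m=bot.camera_model('wrist');np.savez('pics/w1.npz',**m);print(m['camera_matrix'].round(0).tolist())
E
```

```text
[[325.0, 0.0, 252.0], [0.0, 325.0, 191.0], [0.0, 0.0, 1.0]]
```

View pics/w1.png

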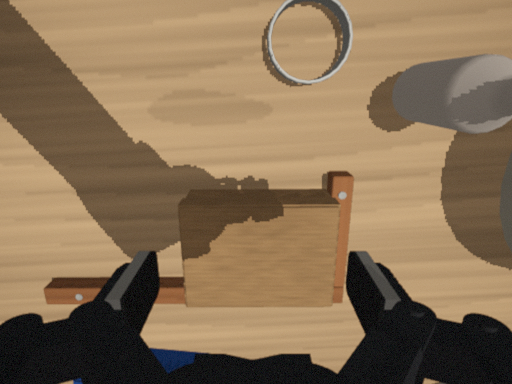

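Emit:
{"name": "send_rows", "arguments": {"slide": [[4,-34,0],[8,-68,0],[12,-102,0],[16,-136,0],[20,-170,0],[23,-204,0],[26,-238,0],[30,-272,0]], "roll": [3,7,11,15,19,23,26,29], "claw": [1,1,1,1,1,1,1,1]}}

```text
t: 13.07
eef_pos: [0.4867, -0.0185, 0.1966]
tool_rot: [0.001, 0.28, 0.96, 0.0]
contact_force: [0.6, -0.7, 0.5]
gripper_width: 0.999
grasp_force: 0.0
```

```bash
python3 - <<'E'
from h import *
go(448,-251,200,33.7)
E
```

```text
slide [ -92.1 -216.9   -3.5] roll 23.8 | cur [486.7 -18.5 196.6] ang 57.5 tilt [0.0012 0.0004] q7 1.06 F [ 0.6 -0.7  0.5] t 13.07 w 0.999 g 0.0
```

Wrist view: carton top spans (183,205)–(337,306), flush to the short batten at right and the long batten below.

```bash
python3 - <<'E'
from h import *
go(415,-195,200,33.7)
d=np.load('pics/w1.npz')
p=cast([(181,207),(338,204),(333,305),(186,306)],d,.06)*1000;print(p.round(1).tolist(),p.mean(0))
E
```

```text
slide [ -34.2 -187.4   -3.5] roll 23.8 | cur [486.7 -18.5 196.6] ang 57.5 tilt [0.0012 0.0004] q7 1.06 F [ 0.6 -0.7  0.5] t 13.07 w 0.999 g 0.0
[[565.3, 185.4], [571.7, 335.3], [687.0, 332.7], [677.9, 176.2]] [625.47835886 257.38722786]
```

Emit:
{"name": "send_rows", "arguments": {"slide": [[-4,-23,0],[-8,-46,0],[-12,-69,0],[-16,-92,0],[-20,-115,0],[-26,-139,-1],[-30,-163,-2],[-34,-187,-3]], "roll": [3,6,9,12,15,18,21,23.8], "claw": [1,1,1,1,1,1,1,1]}}

```text
t: 13.73
eef_pos: [0.415, -0.194, 0.1993]
tool_rot: [0.0, 0.472, 0.882, 0.0]
contact_force: [0.2, -0.4, 0.7]
gripper_width: 0.997
grasp_force: 0.0
```

```bash
python3 - <<'E'
from h import *
from m0 import comp,pts
go(448,-251,120,33.7)
im=bot.read_camera('wrist')[...,::-1];m=bot.camera_model('wrist');cv2.imwrite('pics/w2.png',im)
def top(im,m,x,y,z,f):
    T=m['camera_from_world'];u=m['camera_matrix']@(T[:3,:3]@[x,y,z]+T[:3,3]);u=(u[:2]/u[2]).round().astype(int)
    h=cv2.cvtColor(im,cv2.COLOR_BGR2HSV).astype(int);print(u,h[u[1]-2:u[1]+3,u[0]-2:u[0]+3].reshape(-1,3).mean(0))
    c=comp(f(h),u);c=cv2.morphologyEx(c,cv2.MORPH_OPEN,np.ones((5,5),np.uint8));print(c.sum(),rect(cast(pts(c),m,z)))
    return c
c=top(im,m,.448,-.251,.045,lambda h:(h[...,1]<60)&(h[...,2]>120))
x,y,w,hh=cv2.boundingRect(c);print(x,y,w,hh)
d=np.load('pics/w1.npz');w1=cv2.imread('pics/w1.png');h=cv2.cvtColor(w1,cv2.COLOR_BGR2HSV)
for v in (225,250,285): print(v,[h[v,u].tolist() for u in range(172,196,3)],[h[v,u].tolist() for u in range(325,349,3)])
print([h[v,300].tolist() for v in range(196,216,2)],[h[v,260].tolist() for v in range(296,314,2)])
E
```

```text
slide [-65.8  -4.3  79.3] roll 0.0 | cur [ 415.  -194.   199.3] ang 33.7 tilt [0.0002 0.0004] q7 1.05 F [ 0.2 -0.4  0.7] t 13.73 w 0.997 g 0.0
[253 234] [14.68 31.4  95.64]Traceback (most recent call last):
  File "<stdin>", line 10, in <module>
  File "<stdin>", line 8, in top
  File "m0.py", line 11, in pts
    k=max(cv2.findContours(c4,cv2.RETR_EXTERNAL,cv2.CHAIN_APPROX_NONE)[0],key=len)[:,0]
      ~~~^^^^^^^^^^^^^^^^^^^^^^^^^^^^^^^^^^^^^^^^^^^^^^^^^^^^^^^^^^^^^^^^^^^^^^^^^
ValueError: max() iterable argument is empty
```

View pics/w2.png

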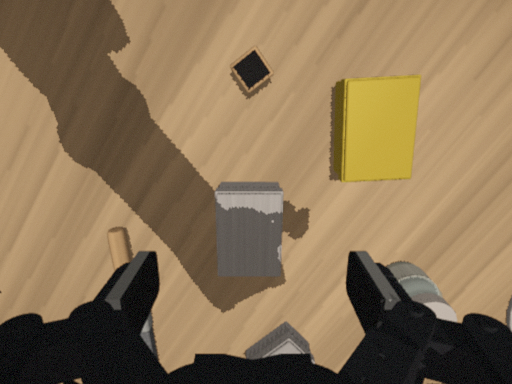

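The large tin lies at (249,234), in the arm's shadow, with top corners about (216,192) to (282,276). It is square to the image.

```bash
python3 - <<'E'
from h import *
from m0 import comp,pts
im=cv2.imread('pics/w2.png');m=bot.camera_model('wrist');h=cv2.cvtColor(im,cv2.COLOR_BGR2HSV).astype(int)
f=(h[...,1]<62)&(h[...,2]>50);f[:191]=0;f[290:]=0
c=cv2.morphologyEx(comp(f,(249,234)),cv2.MORPH_OPEN,np.ones((5,5),np.uint8));print(c.sum(),cv2.boundingRect(c),rect(cast(pts(c),m,.045)))
d=np.load('pics/w1.npz');h=cv2.cvtColor(cv2.imread('pics/w1.png'),cv2.COLOR_BGR2HSV)
for v in (225,250,285): print(v,[h[v,u,1:].tolist() for u in range(172,196,3)],[h[v,u,1:].tolist() for u in range(325,349,3)])
print([h[v,300,1:].tolist() for v in range(196,216,2)],[h[v,260,1:].tolist() for v in range(296,314,2)])
E
```

```text
5550 (215, 191, 68, 85) (array([ 445. , -254.5]), array([93.8, 66.8]), -56.8)
225 [[109, 110], [108, 109], [102, 110], [125, 94], [133, 90], [129, 93], [136, 90], [130, 92]] [[123, 159], [123, 159], [126, 162], [122, 163], [122, 155], [146, 170], [145, 167], [149, 166]]
250 [[97, 184], [99, 185], [96, 186], [117, 133], [134, 93], [139, 92], [125, 94], [132, 91]] [[118, 173], [124, 169], [118, 168], [124, 160], [143, 157], [145, 169], [153, 163], [142, 163]]
285 [[161, 76], [146, 70], [169, 71], [162, 71], [133, 123], [121, 156], [123, 158], [125, 157]] [[123, 157], [122, 155], [124, 156], [151, 157], [147, 165], [154, 162], [125, 169], [100, 69]]
[[133, 86], [117, 87], [132, 85], [131, 80], [125, 122], [131, 119], [122, 151], [120, 160], [117, 161], [124, 160]] [[122, 165], [121, 166], [118, 164], [122, 159], [123, 162], [124, 154], [96, 192], [94, 189], [97, 187]]
```

```bash
python3 - <<'E'
from h import *
from m0 import comp,pts
m0=bot.camera_model('wrist');im=bot.read_camera('wrist')[...,::-1];m=bot.camera_model('wrist');h=cv2.cvtColor(im,cv2.COLOR_BGR2HSV).astype(int)
print((m['camera_from_world']-m0['camera_from_world']).round(4).tolist())
f=(h[...,1]<62)&(h[...,2]>50);f[:191]=0;f[290:]=0
c=cv2.morphologyEx(comp(f,(249,234)),cv2.MORPH_OPEN,np.ones((5,5),np.uint8));print(c.sum(),cv2.boundingRect(c),rect(cast(pts(c),m0,.045)))
f=(h[...,1]>180)&(h[...,2]>130);f[:,:345]=0
c=cv2.morphologyEx(comp(f,(380,130)),cv2.MORPH_OPEN,np.ones((5,5),np.uint8));print(c.sum(),cv2.boundingRect(c),rect(cast(pts(c),m0,.045)))
E
```

```text
[[-0.0019, 0.0029, 0.0005, -0.0006], [0.0028, 0.0016, -0.0006, 0.0004], [0.0009, 0.0013, -0.0002, 0.0001], [0.0, 0.0, 0.0, 0.0]]
5406 (220, 191, 68, 83) (array([ 448.5, -250.8]), array([91.4, 66.8]), -56.8)Traceback (most recent call last):
  File "<stdin>", line 8, in <module>
  File "m0.py", line 11, in pts
    k=max(cv2.findContours(c4,cv2.RETR_EXTERNAL,cv2.CHAIN_APPROX_NONE)[0],key=len)[:,0]
      ~~~^^^^^^^^^^^^^^^^^^^^^^^^^^^^^^^^^^^^^^^^^^^^^^^^^^^^^^^^^^^^^^^^^^^^^^^^^
ValueError: max() iterable argument is empty
```

```bash
python3 - <<'E'
from h import *
go(448.5,-250.8,100,33.5)
E
```

```text
slide [-64.4  -1.   99.6] roll -0.1 | cur [ 413.8 -196.5  199.6] ang 33.4 tilt [ 0.0002 -0.0007] q7 1.05 F [ 0.7 -0.5 -0.3] t 13.83 w 0.999 g 0.0
```

Emit:
{"name": "send_rows", "arguments": {"slide": [[-20,0,20],[-42,-1,50],[-64,-1,85],[-64,-1,120],[-64,-1,150],[-64,-1,175],[-64,-1,187],[-64,-1,191]], "roll": [0,0,0,0,0,0,0,0], "claw": [1,1,1,1,1,1,1,1]}}

```text
t: 14.5
eef_pos: [0.4496, -0.2456, 0.0064]
tool_rot: [-0.002, 0.47, 0.883, -0.0]
contact_force: [0.8, -0.6, 1.3]
gripper_width: 1.002
grasp_force: 0.0
```

Emit:
{"name": "send_rows", "arguments": {"slide": [[0,0,0],[0,0,0],[0,0,0],[0,0,0],[0,0,0],[0,0,0],[0,0,0],[0,0,0]], "roll": [0,0,0,0,0,0,0,0], "claw": [0.85,0.75,0.7,0.6,0.6,0.6,0.6,0.6], "force": 35}}

```text
t: 15.17
eef_pos: [0.4515, -0.2471, 0.0096]
tool_rot: [0.001, 0.47, 0.883, 0.0]
contact_force: [-1.9, 0.8, 9.1]
gripper_width: 0.741
grasp_force: 41.0
```

```bash
python3 - <<'E'
from h import *
go(448.5,-250.8,8,33.5)
E
```

```text
slide [-1.4 -4.5  1.6] roll 0.4 | cur [ 451.5 -247.1    9.6] ang 33.9 tilt [ 0.0022 -0.0004] q7 1.45 F [-1.9  0.8  9.1] t 15.17 w 0.741 g 41.0
```

Emit:
{"name": "send_rows", "arguments": {"slide": [[0,0,-4],[0,0,-14],[0,0,-34],[0,0,-64],[0,0,-94],[0,0,-119],[0,0,-134],[0,0,-140]], "roll": [0,0,0,0,0,0,0,0], "claw": [0.6,0.6,0.6,0.6,0.6,0.6,0.6,0.6], "force": 35}}

```text
t: 15.83
eef_pos: [0.4517, -0.2473, 0.1513]
tool_rot: [0.002, 0.47, 0.882, 0.001]
contact_force: [0.5, -0.4, -2.1]
gripper_width: 0.744
grasp_force: 40.0
```

```bash
python3 - <<'E'
from h import *
go(615,254,150,-3.1)
E
```

```text
slide [325.1 415.1   1.6] roll 37.0 | cur [ 451.7 -247.3  151.3] ang 33.9 tilt [ 0.0044 -0.0007] q7 1.28 F [ 0.5 -0.4 -2.1] t 15.83 w 0.744 g 40.0
```

Emit:
{"name": "send_rows", "arguments": {"slide": [[8,10,0],[22,28,0],[42,54,0],[64,82,0],[87,111,0],[110,140,0],[133,170,0],[156,199,0]], "roll": [1,3,5,8,11,14,17,20], "claw": [0.6,0.6,0.6,0.6,0.6,0.6,0.6,0.6]}}

```text
t: 16.5
eef_pos: [0.5284, -0.0042, 0.148]
tool_rot: [-0.0, 0.617, 0.787, -0.0]
contact_force: [0.8, -1.1, -3.1]
gripper_width: 0.744
grasp_force: 39.9
```

```bash
python3 - <<'E'
from h import *
go(615,254,150,-3.1)
E
```

```text
slide [230.2 145.6  -2. ] roll 16.9 | cur [528.4  -4.2 148. ] ang 13.8 tilt [-0.0009  0.0003] q7 0.48 F [ 0.8 -1.1 -3.1] t 16.5 w 0.744 g 39.9
```

Emit:
{"name": "send_rows", "arguments": {"slide": [[33,21,0],[66,42,0],[99,63,-1],[132,84,-1],[163,104,-2],[192,122,-2],[215,136,-2],[230,146,-2]], "roll": [3,6,9,11,13,15,16,16.9], "claw": [0.6,0.6,0.6,0.6,0.6,0.6,0.6,0.6]}}

```text
t: 17.17
eef_pos: [0.6144, 0.2567, 0.1491]
tool_rot: [-0.001, 0.724, 0.69, -0.0]
contact_force: [-0.3, 0.1, -2.4]
gripper_width: 0.745
grasp_force: 39.9
```

Emit:
{"name": "send_rows", "arguments": {"slide": [[0,0,8],[0,0,24],[0,0,40],[0,0,52],[0,0,58],[0,0,60],[0,0,60],[0,0,60]], "roll": [0,0,0,0,0,0,0,0], "claw": [0.6,0.6,0.6,0.6,0.6,0.6,0.6,0.6]}}

```text
t: 17.83
eef_pos: [0.6157, 0.2519, 0.0909]
tool_rot: [0.0, 0.725, 0.688, 0.0]
contact_force: [0.3, -0.4, -2.4]
gripper_width: 0.742
grasp_force: 39.9
```

```bash
python3 - <<'E'
from h import *
o=bot.get_obs()
go(615.6,254.1,70,-3.1)
ims=[]
for n,x0,y0 in(('scene',270,110),('side',170,50)):
    im=bot.read_camera(n)[...,::-1];cv2.imwrite(f'pics/{n}5.png',im);ims.append(cv2.resize(im[y0:y0+120,x0:x0+120],(390,390),interpolation=cv2.INTER_CUBIC))
cv2.imwrite('pics/c5.png',np.hstack(ims))
for i in range(4): go(615.6,254.1,70,-3.1)
E
```

```text
slide [ 2.2 -0.2 20.9] roll 0.1 | cur [615.7 251.9  90.9] ang -3.0 tilt [0.0008 0.0003] q7 -0.09 F [ 0.3 -0.4 -2.4] t 17.83 w 0.742 g 39.9
slide [ 2.  -0.4 21.3] roll 0.1 | cur [615.8 252.1  91.3] ang -3.0 tilt [0.0014 0.0007] q7 -0.09 F [-0.1 -0.4 -2.9] t 17.93 w 0.744 g 39.9
slide [ 2.  -0.4 21.3] roll 0.1 | cur [615.8 252.1  91.3] ang -3.0 tilt [0.0014 0.0007] q7 -0.09 F [-0.1 -0.4 -2.9] t 17.93 w 0.744 g 39.9
slide [ 2.  -0.4 21.3] roll 0.1 | cur [615.8 252.1  91.3] ang -3.0 tilt [0.0014 0.0007] q7 -0.09 F [-0.1 -0.4 -2.9] t 17.93 w 0.744 g 39.9
slide [ 2.  -0.4 21.3] roll 0.1 | cur [615.8 252.1  91.3] ang -3.0 tilt [0.0014 0.0007] q7 -0.09 F [-0.1 -0.4 -2.9] t 17.93 w 0.744 g 39.9
```

View pics/c5.png

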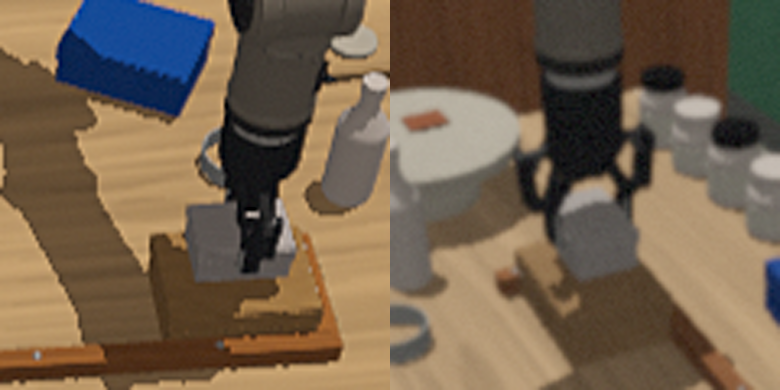

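The large tin is held level above the carton (scene crop (240,240)). I'll shift it 3 mm and lower it slowly.

Emit:
{"name": "send_rows", "arguments": {"slide": [[1,0,3],[2,0,7],[3,0,11],[3,0,14],[3,0,16],[3,0,17.5],[3,0,18.5],[3,0,19]], "roll": [0,0,0,0,0,0,0,0], "claw": [0.6,0.6,0.6,0.6,0.6,0.6,0.6,0.6]}}

```text
t: 18.6
eef_pos: [0.6153, 0.2549, 0.0711]
tool_rot: [0.0, 0.725, 0.688, -0.0]
contact_force: [0.5, 0.3, -2.7]
gripper_width: 0.745
grasp_force: 39.9
```

Emit:
{"name": "send_rows", "arguments": {"slide": [[0,0,0.4],[0,0,0.8],[0,0,1.2],[0,0,1.6],[0,0,2],[0,0,2.2],[0,0,2.4],[0,0,2.4]], "roll": [0,0,0,0,0,0,0,0], "claw": [0.6,0.6,0.6,0.6,0.6,0.6,0.6,0.6]}}

```text
t: 19.27
eef_pos: [0.6154, 0.255, 0.0697]
tool_rot: [-0.0, 0.725, 0.688, 0.0]
contact_force: [-3.2, -0.8, 5.1]
gripper_width: 0.745
grasp_force: 41.0
```

```bash
python3 - <<'E'
from h import *
bot.read_camera('side');go(615.6,255.1,69.6,-3.1)
E
```

```text
slide [0.1 0.2 0.1] roll 0.1 | cur [615.4 255.   69.7] ang -3.0 tilt [0.0001 0.0006] q7 -0.08 F [-3.2 -1.2  4.9] t 19.32 w 0.74 g 41.0
```

Emit:
{"name": "send_rows", "arguments": {"slide": [[0,0,0],[0,0,0],[0,0,0],[0,0,0],[0,0,0],[0,0,0],[0,0,0],[0,0,0]], "roll": [0,0,0,0,0,0,0,0], "claw": [0.73,0.75,0.77,0.8,0.85,0.9,0.95,1]}}

```text
t: 19.98
eef_pos: [0.6154, 0.2549, 0.0688]
tool_rot: [0.0, 0.725, 0.688, 0.0]
contact_force: [-0.0, -0.1, 0.0]
gripper_width: 1.003
grasp_force: 0.0
```

Emit:
{"name": "send_rows", "arguments": {"slide": [[0,0,-5],[0,0,-20],[0,0,-40],[0,0,-70],[0,0,-105],[0,0,-130],[0,0,-142],[0,0,-150]], "roll": [0,0,0,0,0,0,0,0], "claw": [1,1,1,1,1,1,1,1]}}

```text
t: 20.65
eef_pos: [0.6163, 0.255, 0.222]
tool_rot: [0.0, 0.725, 0.688, 0.002]
contact_force: [0.9, -0.2, -0.3]
gripper_width: 1.002
grasp_force: 0.0
```

```bash
python3 - <<'E'
from h import *
go(577,-378,220,-15)
go(600,-120,220,-8)
E
```

```text
slide [-6.342e+02 -5.900e+00  6.000e-01] roll 12.0 | cur [616.3 255.  222. ] ang -3.0 tilt [0.0032 0.002 ] q7 -0.17 F [ 0.9 -0.2 -0.3] t 20.65 w 1.002 g 0.0
slide [-375.4    3.5    1.2] roll 5.0 | cur [616.3 255.  222. ] ang -3.0 tilt [0.0032 0.002 ] q7 -0.17 F [ 0.9 -0.2 -0.3] t 20.65 w 1.002 g 0.0
```

Emit:
{"name": "send_rows", "arguments": {"slide": [[-20,0,0],[-55,0,0],[-93,0,0],[-131,0,0],[-169,0,0],[-207,0,0],[-245,0,0],[-283,0,0]], "roll": [1,2,4,6,8,10,11,11.8], "claw": [1,1,1,1,1,1,1,1]}}

```text
t: 21.32
eef_pos: [0.5989, -0.0298, 0.2177]
tool_rot: [-0.001, 0.793, 0.61, -0.001]
contact_force: [0.7, -0.9, -0.6]
gripper_width: 1.001
grasp_force: 0.0
```

```bash
python3 - <<'E'
from h import *
go(596,-300,200,-14.7)
E
```

```text
slide [-261.9   66.7   17.8] roll -0.2 | cur [598.9 -29.8 217.7] ang -14.9 tilt [-0.0024 -0.0002] q7 0.08 F [ 0.7 -0.9 -0.6] t 21.32 w 1.001 g 0.0
```

Emit:
{"name": "send_rows", "arguments": {"slide": [[-37,10,2],[-74,19,5],[-111,28,8],[-148,38,11],[-185,47,14],[-218,56,17],[-245,63,18],[-262,67,18]], "roll": [0,0,0,0,0,0,0,0], "claw": [1,1,1,1,1,1,1,1]}}

```text
t: 21.98
eef_pos: [0.5956, -0.3023, 0.1994]
tool_rot: [-0.001, 0.794, 0.608, -0.001]
contact_force: [-0.7, -0.2, 0.6]
gripper_width: 0.999
grasp_force: 0.0
```

```bash
python3 - <<'E'
from h import *
from m0 import comp,pts
ims=[]
for n,x0,y0 in(('scene',285,130),('side',175,75)):
    im=bot.read_camera(n)[...,::-1];cv2.imwrite(f'pics/{n}6.png',im);m=bot.camera_model(n)
    h=cv2.cvtColor(im,cv2.COLOR_BGR2HSV).astype(int)
    T=m['camera_from_world']
    px=lambda p:tuple((lambda u:(u[:2]/u[2]).round().astype(int))(m['camera_matrix']@(T[:3,:3]@p+T[:3,3])))
    c=comp((h[...,1]<60)&(h[...,2]>135),px([.616,.255,.105]));c=cv2.morphologyEx(c,cv2.MORPH_OPEN,np.ones((3,3),np.uint8));print(n,'tin',c.sum(),rect(cast(pts(c),m,.105)))
    s=128 if n=='scene' else 102
    # carton top + tin union hull: carton colour pixels
    c=comp((h[...,1]>s-5)&(h[...,1]<(145 if n=='scene' else 120))&(h[...,2]>115)&(h[...,2]<172),px([.58,.20,.06]));c=cv2.morphologyEx(c,cv2.MORPH_OPEN,np.ones((3,3),np.uint8));print('carton',c.sum(),rect(cast(pts(c),m,.06)))
    ims.append(cv2.resize(im[y0:y0+100,x0:x0+100],(395,395),interpolation=cv2.INTER_CUBIC))
cv2.imwrite('pics/c6.png',np.hstack(ims))
im=bot.read_camera('wrist')[...,::-1];cv2.imwrite('pics/w3.png',im)
m0=bot.camera_model('wrist');im=bot.read_camera('wrist')[...,::-1];m=m0;h=cv2.cvtColor(im,cv2.COLOR_BGR2HSV).astype(int)
T=m['camera_from_world'];u=m['camera_matrix']@(T[:3,:3]@[.576,-.378,.038]+T[:3,3]);u=(u[:2]/u[2]).round().astype(int)
print(u,h[u[1],u[0]])
c=cv2.morphologyEx(comp((h[...,1]<62)&(h[...,2]>50),u),cv2.MORPH_OPEN,np.ones((5,5),np.uint8));print(c.sum(),cv2.boundingRect(c),rect(cast(pts(c),m0,.038)))
go(576.2,-378.1,100,-14.7)
E
```

```text
scene tin 436 (array([616.2, 253.7]), array([94.7, 66.9]), 82.8)Traceback (most recent call last):
  File "<stdin>", line 12, in <module>
  File "m0.py", line 11, in pts
    k=max(cv2.findContours(c4,cv2.RETR_EXTERNAL,cv2.CHAIN_APPROX_NONE)[0],key=len)[:,0]
      ~~~^^^^^^^^^^^^^^^^^^^^^^^^^^^^^^^^^^^^^^^^^^^^^^^^^^^^^^^^^^^^^^^^^^^^^^^^^
ValueError: max() iterable argument is empty
```

```bash
cat >> h.py <<'E'
def fit(P,c,ang,L,W):
    """P mm points; fit the two long and two short edges near rect (c,ang=long dir); print centre and angles"""
    a=np.radians(ang);u=np.array([np.cos(a),np.sin(a)]);v=np.array([-u[1],u[0]])
    q=(P-c)@np.c_[u,v];r=[]
    for i,h,o in((1,W/2,L/2),(1,-W/2,L/2),(0,L/2,W/2),(0,-L/2,W/2)):
        k=(abs(q[:,i]-h)<7)&(abs(q[:,1-i])<.75*o)
        if k.sum()<8: r.append((None,None));continue
        p=np.polyfit(q[k,1-i],q[k,i],1);r.append((round(np.degrees(np.arctan(p[0]))*(1 if i else -1)+ang,1),round(p[1],1)))
    print('  edges (angle,offset): long+,long-,short+,short-',r)
E
cat > m1.py <<'E'
from h import *
from m0 import comp,pts
def px(m,p):
    T=m['camera_from_world'];u=m['camera_matrix']@(T[:3,:3]@p+T[:3,3]);return (u[:2]/u[2]).round().astype(int)
for n in('scene','side'):
    im=bot.read_camera(n)[...,::-1];cv2.imwrite(f'pics/{n}6.png',im);m=bot.camera_model(n)
    h=cv2.cvtColor(im,cv2.COLOR_BGR2HSV).astype(int)
    u=px(m,[.616,.255,.105]);print(n,u,h[u[1],u[0]])
    c=comp((h[...,1]<60)&(h[...,2]>125),u)
    if c.sum()<50: continue
    P=cast(pts(c),m,.105)*1000;print('tin',c.sum(),rect(P/1000));fit(P,(615.6,254.1),87,92,64)
    for q in ([.58,.20,.06],[.58,.254,.06],[.66,.2,.06]):
        w=px(m,q);print(' carton hsv',h[w[1]-1:w[1]+2,w[0]-1:w[0]+2].reshape(-1,3).mean(0).round())
    s=(112,140) if n=='scene' else (90,118)
    sm=cv2.medianBlur(cv2.cvtColor(im,cv2.COLOR_BGR2HSV),3).astype(int)
    g=((sm[...,1]>s[0]+14)&(sm[...,1]<s[1]+24)&(sm[...,2]>118)&(sm[...,2]<170))|(c>0)
    d=comp(g,u);P=cast(pts(d),m,.06)*1000;print('carton',d.sum());fit(P,(615.6,254.1),87,150,110)
E
python3 m1.py
python3 - <<'E'
from m1 import *
E
python3 - <<'E'
from h import *
from m0 import comp,pts
m=bot.camera_model('wrist');im=bot.read_camera('wrist')[...,::-1];cv2.imwrite('pics/w3.png',im);h=cv2.cvtColor(im,cv2.COLOR_BGR2HSV).astype(int)
T=m['camera_from_world'];u=m['camera_matrix']@(T[:3,:3]@[.576,-.378,.038]+T[:3,3]);u=(u[:2]/u[2]).round().astype(int)
print(u,h[u[1],u[0]])
c=cv2.morphologyEx(comp((h[...,1]<62)&(h[...,2]>50),u),cv2.MORPH_OPEN,np.ones((5,5),np.uint8));P=cast(pts(c),m,.038);print(c.sum(),cv2.boundingRect(c),rect(P));fit(P*1000,(576.2,-378.1),75.3,70,46)
print([h[v,u[0]].tolist() for v in range(u[1]-55,u[1]-20,3)])
go(576.2,-378.1,100,-14.7)
E
```

```text
scene [344 183] [ 12  27 171]
tin 452 (array([618.4, 252.9]), array([96.4, 73.5]), 86.5)
  edges (angle,offset): long+,long-,short+,short- [(np.float64(87.2), np.float64(31.4)), (np.float64(87.5), np.float64(-33.7)), (np.float64(85.1), np.float64(45.1)), (np.float64(88.4), np.float64(-46.3))]
 carton hsv [ 16. 144. 149.]
 carton hsv [ 12.  26. 171.]
 carton hsv [ 17. 145. 158.]
carton 973
  edges (angle,offset): long+,long-,short+,short- [(np.float64(97.2), np.float64(61.4)), (np.float64(86.0), np.float64(-57.0)), (np.float64(84.4), np.float64(76.2)), (np.float64(87.5), np.float64(-74.7))]
side [231 120] [ 14  19 177]
tin 329 (array([608.7, 249.6]), array([107.,  75.]), 89.7)
  edges (angle,offset): long+,long-,short+,short- [(np.float64(86.8), np.float64(37.8)), (np.float64(89.4), np.float64(-29.4)), (np.float64(86.9), np.float64(44.1)), (np.float64(86.8), np.float64(-50.7))]
 carton hsv [ 16. 111. 143.]
 carton hsv [ 15.  96. 142.]
 carton hsv [ 16. 105. 169.]
carton 329
  edges (angle,offset): long+,long-,short+,short- [(None, None), (np.float64(75.9), np.float64(-51.4)), (np.floa
[... 1089 characters left out ...]
 None), (np.float64(75.9), np.float64(-51.4)), (np.float64(77.3), np.float64(73.1)), (None, None)]
[252 249] [10 32 96]
3236 (229, 207, 47, 72) (array([ 578. , -372.1]), array([82.9, 48.5]), 75.8)
  edges (angle,offset): long+,long-,short+,short- [(np.float64(76.0), np.float64(23.4)), (np.float64(75.7), np.float64(-24.2)), (None, None), (np.float64(75.2), np.float64(-35.0))]
[[16, 112, 109], [16, 112, 107], [16, 107, 105], [17, 113, 102], [15, 86, 98], [13, 36, 84], [15, 30, 85], [9, 30, 84], [18, 34, 91], [14, 30, 92], [18, 31, 98], [12, 27, 95]]
slide [-84.9  -0.5  99.9] roll -0.0 | cur [ 598.4 -296.3  200. ] ang -14.7 tilt [-0.0011  0.0015] q7 0.52 F [-0.4 -1.  -1. ] t 22.28 w 0.995 g 0.0
```

Emit:
{"name": "send_rows", "arguments": {"slide": [[-25,0,10],[-55,0,30],[-85,0,60],[-85,0,100],[-85,0,140],[-85,0,170],[-85,0,186],[-85,0,190]], "roll": [0,0,0,0,0,0,0,0], "claw": [1,1,1,1,1,1,1,1]}}

```text
t: 22.95
eef_pos: [0.5757, -0.3772, 0.0074]
tool_rot: [-0.003, 0.792, 0.611, -0.001]
contact_force: [-0.1, -0.3, -0.6]
gripper_width: 1.0
grasp_force: 0.0
```

```bash
python3 - <<'E'
from h import *
bot.read_camera('side');go(576.2,-378.1,10,-14.4)
E
```

```text
slide [ 0.2 -0.2 -0.9] roll -0.3 | cur [ 576.4 -378.3    9.1] ang -14.7 tilt [-0.0026  0.0019] q7 0.75 F [ 0.4  0.  -0.1] t 23.0 w 1.0 g 0.0
```

Emit:
{"name": "send_rows", "arguments": {"slide": [[0,0,-1],[0,0,-1],[0,0,-1],[0,0,-1],[0,0,-1],[0,0,-1],[0,0,-1],[0,0,-1]], "roll": [-0.3,-0.3,-0.3,-0.3,-0.3,-0.3,-0.3,-0.3], "claw": [0.8,0.7,0.62,0.57,0.52,0.45,0.4,0.4], "force": 30}}

```text
t: 23.67
eef_pos: [0.5773, -0.3807, 0.0136]
tool_rot: [0.001, 0.791, 0.612, 0.001]
contact_force: [-0.7, 2.0, 5.6]
gripper_width: 0.532
grasp_force: 32.0
```

```bash
python3 - <<'E'
from h import *
bot.read_camera('side');go(576.2,-378.1,10,-14.4)
E
```

```text
slide [ 2.2 -1.8  3.6] roll -0.1 | cur [ 577.3 -380.7   13.7] ang -14.5 tilt [ 0.0019 -0.0006] q7 0.75 F [-1.   1.1  5.9] t 23.72 w 0.532 g 32.0
```

Emit:
{"name": "send_rows", "arguments": {"slide": [[0,0,-4],[0,0,-16],[0,0,-40],[0,0,-72],[0,0,-106],[0,0,-140],[0,0,-165],[0,0,-180]], "roll": [0,0,0,0,0,0,0,0], "claw": [0.4,0.4,0.4,0.4,0.4,0.4,0.4,0.4]}}

```text
t: 24.38
eef_pos: [0.5774, -0.3815, 0.1965]
tool_rot: [0.002, 0.791, 0.612, 0.001]
contact_force: [1.3, -0.3, -1.6]
gripper_width: 0.533
grasp_force: 31.3
```

```bash
python3 - <<'E'
from h import *
go(615.7,252,190,-3.1)
E
```

```text
slide [ 622.8 -121.9    5. ] roll -11.4 | cur [ 577.4 -381.5  196.5] ang -14.5 tilt [ 0.0043 -0.0025] q7 0.65 F [ 1.3 -0.3 -1.6] t 24.38 w 0.533 g 31.3
```

Emit:
{"name": "send_rows", "arguments": {"slide": [[10,-2,0],[30,-6,0],[62,-12,0],[96,-19,0],[131,-26,0],[166,-33,0],[201,-40,0],[236,-46,0]], "roll": [0,-1,-1.5,-2,-2.5,-3,-4,-4.5], "claw": [0.4,0.4,0.4,0.4,0.4,0.4,0.4,0.4]}}

```text
t: 25.05
eef_pos: [0.5896, -0.137, 0.1899]
tool_rot: [-0.001, 0.766, 0.643, -0.001]
contact_force: [0.1, -0.4, -2.6]
gripper_width: 0.533
grasp_force: 31.3
```

Emit:
{"name": "send_rows", "arguments": {"slide": [[35,-4,0],[70,-8,0],[105,-12,0],[140,-16,0],[175,-20,0],[208,-24,0],[238,-28,0],[262,-31,0]], "roll": [-0.6,-1.2,-1.8,-2.4,-3,-3.6,-4.2,-4.9], "claw": [0.4,0.4,0.4,0.4,0.4,0.4,0.4,0.4]}}

```text
t: 25.72
eef_pos: [0.6042, 0.1275, 0.1897]
tool_rot: [-0.001, 0.737, 0.676, -0.001]
contact_force: [0.3, 0.0, -1.9]
gripper_width: 0.537
grasp_force: 31.3
```

```bash
python3 - <<'E'
from h import *
go(615.7,252,185,-3.1)
E
```

```text
slide [125.    0.9   4.8] roll -1.8 | cur [604.2 127.5 189.7] ang -4.9 tilt [-0.0035  0.0004] q7 -0.01 F [ 0.3  0.  -1.9] t 25.72 w 0.537 g 31.3
```

Emit:
{"name": "send_rows", "arguments": {"slide": [[22,0,0],[44,0,0],[64,0,0],[82,1,0],[98,1,0],[111,1,0],[120,1,0],[124,1,0]], "roll": [-0.4,-0.8,-1.2,-1.6,-1.8,-1.8,-1.8,-1.8], "claw": [0.4,0.4,0.4,0.4,0.4,0.4,0.4,0.4]}}

```text
t: 26.38
eef_pos: [0.6182, 0.2481, 0.1916]
tool_rot: [-0.0, 0.727, 0.687, -0.0]
contact_force: [-0.2, 0.1, -3.4]
gripper_width: 0.529
grasp_force: 31.3
```

Emit:
{"name": "send_rows", "arguments": {"slide": [[0,0,6],[0,0,18],[0,0,32],[0,0,42],[0,0,48],[0,0,51],[0,0,52],[0,0,52]], "roll": [0,0,0,0,0,0,0,0], "claw": [0.4,0.4,0.4,0.4,0.4,0.4,0.4,0.4]}}

```text
t: 27.05
eef_pos: [0.6184, 0.2464, 0.1398]
tool_rot: [0.0, 0.727, 0.686, -0.0]
contact_force: [0.3, 0.1, -1.2]
gripper_width: 0.527
grasp_force: 31.3
```

```bash
python3 - <<'E'
from h import *
bot.read_camera('side')
bot.read_camera('side');go(615.7,252,118.7,-3.1)
E
```

```text
slide [ 5.2 -3.3 21.7] roll -0.2 | cur [618.6 246.6 140.4] ang -3.3 tilt [0.0009 0.0004] q7 -0.11 F [ 0.5  0.1 -1.8] t 27.15 w 0.533 g 31.3
```

Emit:
{"name": "send_rows", "arguments": {"slide": [[2,-1,2],[4,-2,6],[5,-3,10],[5.2,-3.3,13],[5.2,-3.3,16],[5.2,-3.3,17.5],[5.2,-3.3,18],[5.2,-3.3,18.5]], "roll": [-0.2,-0.2,-0.2,-0.2,-0.2,-0.2,-0.2,-0.2], "claw": [0.4,0.4,0.4,0.4,0.4,0.4,0.4,0.4]}}

```text
t: 27.82
eef_pos: [0.6153, 0.2518, 0.1213]
tool_rot: [0.0, 0.726, 0.688, -0.0]
contact_force: [-0.1, -0.0, -1.5]
gripper_width: 0.532
grasp_force: 31.3
```

```bash
python3 - <<'E'
from h import *
bot.read_camera('side');go(615.7,252,118.7,-3.1)
E
```

```text
slide [0.2 0.4 2.6] roll -0.0 | cur [615.3 251.8 121.3] ang -3.1 tilt [ 0.0001 -0.0001] q7 -0.11 F [ 0.5  0.2 -1.6] t 27.87 w 0.533 g 31.3
```

Emit:
{"name": "send_rows", "arguments": {"slide": [[0,0.2,0.5],[0.2,0.4,1],[0.2,0.4,1.4],[0.2,0.4,1.8],[0.2,0.4,2.2],[0.2,0.4,2.6],[0.2,0.4,2.8],[0.2,0.4,2.8]], "roll": [0,0,0,0,0,0,0,0], "claw": [0.4,0.4,0.4,0.4,0.4,0.4,0.4,0.4]}}

```text
t: 28.53
eef_pos: [0.6156, 0.2521, 0.1187]
tool_rot: [-0.0, 0.726, 0.688, 0.0]
contact_force: [0.1, 0.2, -0.3]
gripper_width: 0.534
grasp_force: 31.3
```

Emit:
{"name": "send_rows", "arguments": {"slide": [[0,0,0.2],[0,0,0.4],[0,0,0.6],[0,0,0.8],[0,0,1],[0,0,1],[0,0,1],[0,0,1]], "roll": [0,0,0,0,0,0,0,0], "claw": [0.4,0.4,0.4,0.4,0.4,0.4,0.4,0.4]}}

```text
t: 29.2
eef_pos: [0.6157, 0.2522, 0.1186]
tool_rot: [-0.0, 0.726, 0.688, 0.0]
contact_force: [-4.9, -0.6, 7.9]
gripper_width: 0.534
grasp_force: 32.5
```

Contact is made: the force on the tool went from −0.3 to +7.9 N with no further descent. Releasing.

Emit:
{"name": "send_rows", "arguments": {"slide": [[0,0,0],[0,0,0],[0,0,0],[0,0,0],[0,0,0],[0,0,0],[0,0,0],[0,0,0]], "roll": [0,0,0,0,0,0,0,0], "claw": [0.52,0.54,0.56,0.59,0.64,0.72,0.82,0.92]}}

```text
t: 29.87
eef_pos: [0.6157, 0.2521, 0.1175]
tool_rot: [0.0, 0.726, 0.688, -0.0]
contact_force: [0.9, -0.2, 0.1]
gripper_width: 0.915
grasp_force: 0.0
```

Emit:
{"name": "send_rows", "arguments": {"slide": [[0,0,-5],[0,0,-20],[0,0,-45],[0,0,-75],[0,0,-100],[-25,0,-110],[-60,0,-110],[-95,0,-110]], "roll": [0,0,0,0,0,0,0,0], "claw": [1,1,1,1,1,1,1,1]}}

```text
t: 30.53
eef_pos: [0.6113, 0.1573, 0.2301]
tool_rot: [0.001, 0.725, 0.689, 0.002]
contact_force: [0.3, -0.1, -0.1]
gripper_width: 0.993
grasp_force: 0.0
```

Emit:
{"name": "send_rows", "arguments": {"slide": [[-35,0,0],[-70,0,0],[-105,0,0],[-140,0,0],[-175,0,0],[-205,0,0],[-230,0,0],[-240,0,0]], "roll": [0,0,0,0,0,0,0,0], "claw": [1,1,1,1,1,1,1,1]}}

```text
t: 31.2
eef_pos: [0.5969, -0.0877, 0.2295]
tool_rot: [0.001, 0.728, 0.685, 0.0]
contact_force: [0.2, -0.8, -0.0]
gripper_width: 1.001
grasp_force: 0.0
```

```bash
python3 - <<'E'
from h import *
from m0 import comp,pts
def px(m,p):
    T=m['camera_from_world'];u=m['camera_matrix']@(T[:3,:3]@p+T[:3,3]);return (u[:2]/u[2]).round().astype(int)
ims=[]
for n in('scene','side'):
    im=bot.read_camera(n)[...,::-1];m=bot.camera_model(n);h=cv2.cvtColor(im,cv2.COLOR_BGR2HSV).astype(int)
    u=px(m,[.616,.254,.143]);f=(h[...,1]<60)&(h[...,2]>140)
    c=comp(f,u);P=cast(pts(c),m,.143)*1000;print(n,'small',c.sum(),rect(P/1000));fit(P,(615.6,254.1),87,70,46)
    g=(h[...,1]<60)&(h[...,2]>60);c=comp(g,u);P=cast(pts(c),m,.105)*1000;print('large',c.sum());fit(P,(615.6,254.1),87,92,64)
    x0,y0=u[0]-65,u[1]-50;ims.append(cv2.resize(im[y0:y0+120,x0:x0+130],(400,369),interpolation=cv2.INTER_CUBIC))
cv2.imwrite('pics/c7.png',np.hstack(ims))
E
```

```text
scene small 249 (array([617.5, 253.6]), array([74.2, 52.5]), 86.8)
  edges (angle,offset): long+,long-,short+,short- [(np.float64(87.7), np.float64(21.9)), (np.float64(89.5), np.float64(-24.2)), (np.float64(86.0), np.float64(35.1)), (np.float64(83.6), np.float64(-33.7))]
large 870
  edges (angle,offset): long+,long-,short+,short- [(np.float64(124.2), np.float64(53.2)), (None, None), (np.float64(79.8), np.float64(46.4)), (np.float64(76.7), np.float64(-52.8))]
side small 165 (array([612.4, 252.5]), array([77. , 50.4]), 88.3)
  edges (angle,offset): long+,long-,short+,short- [(np.float64(89.9), np.float64(25.8)), (np.float64(88.6), np.float64(-20.5)), (np.float64(84.6), np.float64(33.6)), (np.float64(85.6), np.float64(-37.0))]
large 767
  edges (angle,offset): long+,long-,short+,short- [(None, None), (np.float64(74.5), np.float64(-33.1)), (np.float64(137.0), np.float64(69.1)), (None, None)]
```

View pics/c7.png

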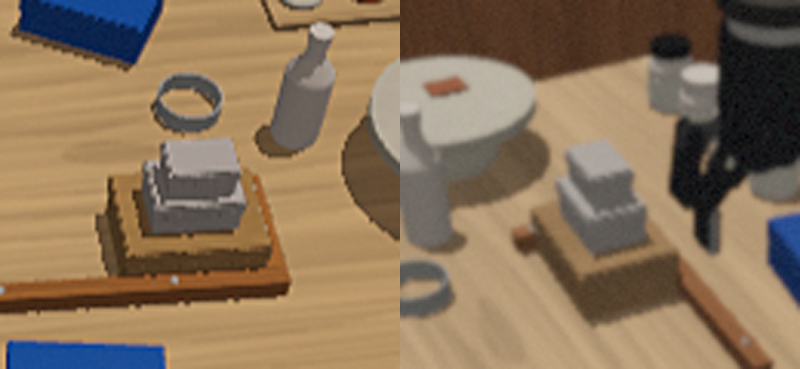

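The final view shows the carton in the corner with both tins stacked on it, centred and square: scene crop (200,170), side crop (600,190). The offsets between tiers are about 1.5 mm, and nothing else near the column has moved.

```bash
python3 -c "
from station import bot
print(bot.hand_in())"
```

```text
the job is handed in; nothing more can be done
None
```

The job is handed in at about 31 s of the 72 s limit. The carton is in the stop's corner, pressed against both battens. The larger tin and then the smaller tin were set down on it under force feedback, and they measured upright, parallel and centred to within about 1–2 mm; no verdict came back.

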